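# Find the rattling tin at the pottery painting bench

### The job

One of the three sealed tins on the ware board has a loose mill ball in it. Going from the robot's left to its right, lift each tin clear of the board, shake it by tipping its far end well down (about 30 degrees) and then its far end well up, and stand it back upright on the board before the next; then hold the one that rattled out level, 10 to 30 cm up, over the middle of the round cork mat, with the two silent tins left standing on the board and nothing else disturbed. Finish while still holding the rattling tin there.

Things in the scene. Friction and masses are not known exactly. Their poses are not given: they have to be found in the camera images.
- board: fixed plywood ware board, 160 (x) x 360 (y) x 20 mm thick, lying flat; origin at the centre of its underside, its x axis points away from the robot (turned at most about 15 degrees), its y axis to the robot's left. The three tins stand on it side by side
- mat: fixed round cork mat, 110 mm across, 4 mm thick, on the table beyond the board; origin at the centre of its underside
- tin_left: sealed plain aluminium tin, 120 (x) x 50 (y) x 56 mm high, 0.23 to 0.32 kg; at the start at the robot's left (+y), 115 mm from the next, x axis along the board's x (far end = +x); origin under its centre. All three look alike. At random one holds a loose 38 mm ball of 110 g that rolls over 70 mm when tipped (moment shifts by up to 0.07 N m); the others are packed tight, balanced at the centre
- tin_middle: sealed plain aluminium tin, 120 (x) x 50 (y) x 56 mm high, 0.23 to 0.32 kg; at the start at the middle, 115 mm from the next, x axis along the board's x (far end = +x); origin under its centre. All three look alike. At random one holds a loose 38 mm ball of 110 g that rolls over 70 mm when tipped (moment shifts by up to 0.07 N m); the others are packed tight, balanced at the centre
- tin_right: sealed plain aluminium tin, 120 (x) x 50 (y) x 56 mm high, 0.23 to 0.32 kg; at the start at the robot's right (-y), 115 mm from the next, x axis along the board's x (far end = +x); origin under its centre. All three look alike. At random one holds a loose 38 mm ball of 110 g that rolls over 70 mm when tipped (moment shifts by up to 0.07 N m); the others are packed tight, balanced at the centre
- bowl_blue: small blue ceramic bowl, 96 mm across, 45 mm high; bystander, origin under its centre
- bowl_white: small white ceramic bowl, 84 mm across, 42 mm high; bystander, origin under its centre
- jar: glass jar with yellow cap, 60 mm across, 70 mm high; bystander, origin under its centre
- water: clear water bottle with blue cap, 64 mm across, 190 mm high; bystander, origin under its centre
- brush: paint brush lying on the table beyond the mat; bystander, origin under its middle
- tile: white glazed tile lying flat, 100 x 100 x 8 mm; bystander, origin under its centre
- brush_pot: terracotta pot, 90 mm across and 100 mm high, with brushes standing up to 260 mm; bystander, origin under its centre
There are look-alikes about, which are no part of the job. Leave any orange or pink look-alike of the tin_left alone. Of the things that look like the mat, the larger one is meant.

How it is judged:
By the outcome, as a careful person would: the job done as asked, in the order asked, and still so for the second after the job is handed in, while the arm keeps its last pose, push and grip.
It also fails if it takes over 72 s, if anything falls off the work surface, if the arm or the gripper's body presses on something with over 40 N, if the wrist force passes 120 N, or if a joint passes its speed limit or range.

### The arm

A 6-joint arm with a two-finger parallel gripper is mounted at the origin on the work surface. World frame = base frame: x ahead of the robot, y to its left, z up, the work surface at z = 0. Lengths are in m, angles in rad, forces in N, time in s.
With the tool pointing down it reaches from about 0.275 to 0.975 m from the base axis. Payload 8.4 kg.
Tool frame: the origin (TCP) lies on the centre line of the jaws, within the pads' length; the fingertips stand 19 mm ahead of it and the grasp point (between the pads) is the TCP; z points along the fingers, y is the line along which they close (so a half turn about z gives the same grasp; the last joint's range is limited). The gripper opens to 92 mm and grips with 3 to 60 N. Pads are 20 mm wide; open, the fingers measure 128 mm over their backs; the gripper's body (75 mm by 189 mm) begins 69 mm behind the grasp point.
Start: joints at [1.21, 0.353, 1.633, -0, 1.155, -0.002], TCP at [0.219, 0.585, 0.234] pointing down, gripper open.
Joint ranges: [-2.63, 2.63], [-0.92, 2.1], [0.06, 2.66], [-1.3, 4.44], [0, 2.69], [-3.02, 3.02]. Speed limits (rad/s): [2.22, 2.22, 2.79, 3.14, 3.14, 3.14].

### API

Orientations are given as a unit quaternion [x, y, z, w].
In Python, from rig import * gives the robot as it stands.
- The arm moves only by the shell command python3 -m creep 'ROWS' [FORCE]. ROWS is JSON, a list that holds one entry, the list of rows, each a list of 7 numbers: the shift along the world's x, y, z in cm, then the turn, a rotation vector about the world's x, y, z in rad, then the finger opening in cm, from 0 to 9.19. In form: [[[dx, dy, dz, rx, ry, rz, jaw], ...]]. A call has exactly 8 rows; each row is the pose to reach, as a shift and turn from the pose commanded when the call began; what a row does not reach only later rows make up. A row lasts 1/10 s, in which the tool goes at most 50 mm and 8.59 degrees, less where a joint would pass 70% of its speed; a pose out of reach is approached as far as the arm can. A call with a gripper value outside its range is refused whole. The fingers move at their own pace and stop on an object; FORCE is the grip in N (left out, the last holds). Time passes only in rows, so rows that repeat a pose let the fingers close, or fill a call up. It gives the time, the measured TCP pose, the force, the opening and the grip force at its end, in the units of the state.
- get_state(): the state, without advancing time (a new reading comes with each control period).
- read_camera(name): name is "scene" or "top"; returns the picture (420x560x3 uint8, red, green, blue); there is no depth.
- camera_model(name): a dict with "camera_matrix" (3x3 intrinsics, pixels), "distortion" ([k1, k2, p1, p2, k3] as OpenCV has them; the pictures are not rectified), "xyz" and "orientation" of the camera in the world. Camera axes: x right, y down, z forward; pixel columns grow to the right and rows downward; lengths in m; the calibration is good to about 2 mm. A picture is of the moment at which its call begins. camera_model takes no time and is no camera call.
- close_job(): hands the job in; it is judged then, once.
The state is a dict: "t": time; "joints": joint angles; "joint_velocities": joint speeds; "joint_torque": joint torques, N m; "tool_pos": TCP position; "tool_rot": TCP orientation; "wrist_force": force on the tool from outside, world axes, zero at the start; "wrist_torque": the same for the moment, N m; "grip_width": opening from 0.0 (shut) to 1.0 (fully open); "gripper_force": force on a finger pad.
Only numpy, scipy, OpenCV 4.12 (cv2) and the standard library are available. Lean on these libraries where they do the work, as an engineer would, in place of code of your own. Each camera call takes 0.05 s, during which the arm holds its last target. There are 200 camera calls.

## Working session

There is one attempt and no reset: what is moved stays moved. The work goes in short steps, Python scripts to look and compute and a shell command to move; the robot and the scene stay as the last step left them, time stands still between calls to the robot, and variables do not carry over. Pictures are saved under pics/ and viewed, at most 10 in all, crops included, and the job is handed in when it is done.

```bash
mkdir -p pics; ls; python3 - <<'E'
from rig import *
import cv2,json
for n in("scene","top"):
    cv2.imwrite(f"pics/{n}0.png",read_camera(n)[:,:,::-1]); print(n,camera_model(n))
print(get_state())
E
```

```text
pics
scene {'camera_matrix': array([[396.09964151,   0.        , 279.0274072 ],
       [  0.        , 396.09964151, 205.92460015],
       [  0.        ,   0.        ,   1.        ]]), 'distortion': array([-0.06538414,  0.        ,  0.        ,  0.        ,  0.        ]), 'xyz': array([ 1.22615948, -0.22425755,  0.81384116]), 'orientation': array([ 0.75821774,  0.53050843, -0.22468965, -0.30525599])}
top {'camera_matrix': array([[387.18545746,   0.        , 277.32315851],
       [  0.        , 387.18545746, 212.0232619 ],
       [  0.        ,   0.        ,   1.        ]]), 'distortion': array([-0.11213705,  0.        ,  0.        ,  0.        ,  0.        ]), 'xyz': array([ 0.45152925, -0.01363234,  1.1207066 ]), 'orientation': array([ 0.70984982, -0.7033752 ,  0.0164546 , -0.03325376])}
{'t': 0.1, 'joints': array([ 1.20961083e+00,  3.53534825e-01,  1.63405785e+00, -5.03056800e-06,
        1.15520482e+00, -2.39559507e-03]), 'joint_velocities': array([-6.98529658e-04, -8.37301342e-04, -2.63216065e-03, -1.41905593e-03,
        7.59754195e-05, -7.77532807e-04]), 'joint_torque': array([-1.56490045e-03, -5.94906878e+01, -3.34931087e+01,  6.98272325e-02,
        1.84404349e-02, -5.01186275e-05]), 'tool_pos': array([0.21931303, 0.58480679, 0.23296709]), 'tool_rot': array([ 1.78433235e-01,  9.83951837e-01, -5.92909301e-04, -1.06649461e-04]), 'wrist_force': array([-0.27348687, -0.01277867,  0.05413232]), 'wrist_torque': array([ 0.00260019, -0.00662222,  0.03626533]), 'gripper_force': 0.0, 'grip_width': 1.0025342385793399}
```

View pics/scene0.png

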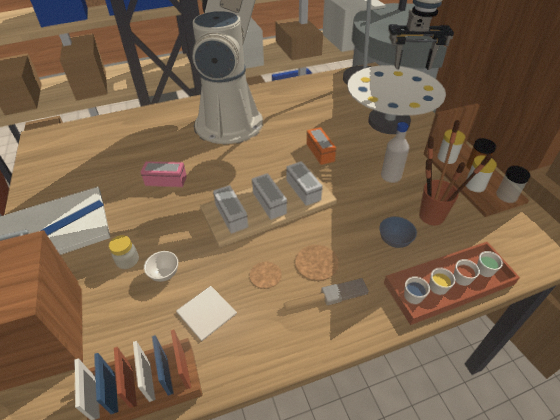

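View pics/top0.png

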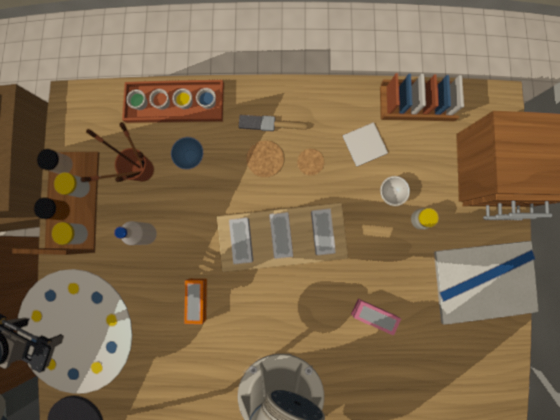

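Top view: three plain tins on the board at px (240,240) left, (281,234) middle and (323,231) right. The look-alikes are orange (195,301) and pink (376,316), and I'll leave both alone. The mats are at (266,158) and (311,161); the left one is larger, so it is the one meant. Scene view: tins at (304,182), (269,196) and (230,208), large mat at (315,262). Next I measure and confirm in an enlarged crop.

```bash
cat > h.py <<'E'
import numpy as np,cv2
from rig import *
from scipy.spatial.transform import Rotation as R
def rays(n,px):
    c=camera_model(n); u=cv2.undistortPoints(np.array(px,float).reshape(-1,1,2),c["camera_matrix"],c["distortion"])[:,0]
    d=np.c_[u,np.ones(len(u))]@R.from_quat(c["orientation"]).as_matrix().T
    return c["xyz"],d
def plane(n,px,z):
    o,d=rays(n,px); return o+d*((z-o[2])/d[:,2])[:,None]
def tri(pt,ps):
    o1,d1=rays("top",[pt]);o2,d2=rays("scene",[ps]);d1=d1[0];d2=d2[0]
    s=np.linalg.lstsq(np.c_[d1,-d2],o2-o1,rcond=None)[0]
    a,b=o1+s[0]*d1,o2+s[1]*d2; return (a+b)/2,np.linalg.norm(a-b)
E
cat > m.py <<'E'
from h import *
T=cv2.imread("pics/top0.png");S=cv2.imread("pics/scene0.png")
out=[]
for n,I,(x0,y0,x1,y1) in(("top",T,(205,130,360,280)),("scene",S,(195,150,350,300))):
    h=cv2.cvtColor(I,cv2.COLOR_BGR2HSV)
    sat=((h[...,1]<45)).astype(np.uint8)*255
    m=np.zeros_like(sat);m[y0:y1,x0:x1]=sat[y0:y1,x0:x1]
    big=cv2.resize(I[y0:y1,x0:x1],None,fx=2.5,fy=3.8,interpolation=cv2.INTER_CUBIC)
    cs=[c for c in cv2.findContours(m,cv2.RETR_EXTERNAL,cv2.CHAIN_APPROX_NONE)[0] if cv2.contourArea(c)>150]
    for c in cs:
        print(n,cv2.minAreaRect(c),cv2.contourArea(c))
        cv2.polylines(big,[((c-[x0,y0]+.5)*[2.5,3.8]).astype(int)],True,(0,0,255),1)
    out.append(big)
cv2.imwrite("pics/crop.png",np.hstack(out))
E
python3 m.py
```

```text
top ((240.58909606933594, 240.39108276367188), (44.279151916503906, 19.40322494506836), 84.2894058227539) 795.0
top ((280.8904113769531, 234.9589080810547), (43.96760940551758, 18.424522399902344), 83.9909896850586) 746.5
top ((322.6787414550781, 231.59954833984375), (44.251861572265625, 19.493680953979492), 83.0887680053711) 793.0
top ((351.0, 147.5), (35.0, 16.0), 90.0) 328.5
scene ((209.0, 292.5), (28.0, 13.0), 0.0) 194.0
scene ((331.76153564453125, 292.7923278808594), (15.787042617797852, 16.83951187133789), 74.74488067626953) 192.5
scene ((230.47708129882812, 208.24313354492188), (47.748626708984375, 22.959978103637695), 61.69924545288086) 912.0
scene ((269.43145751953125, 195.39456176757812), (46.491703033447266, 24.356788635253906), 56.97613525390625) 916.0
scene ((303.6670227050781, 182.37229919433594), (46.25966262817383, 24.531641006469727), 52.59464645385742) 914.0
```

View pics/crop.png

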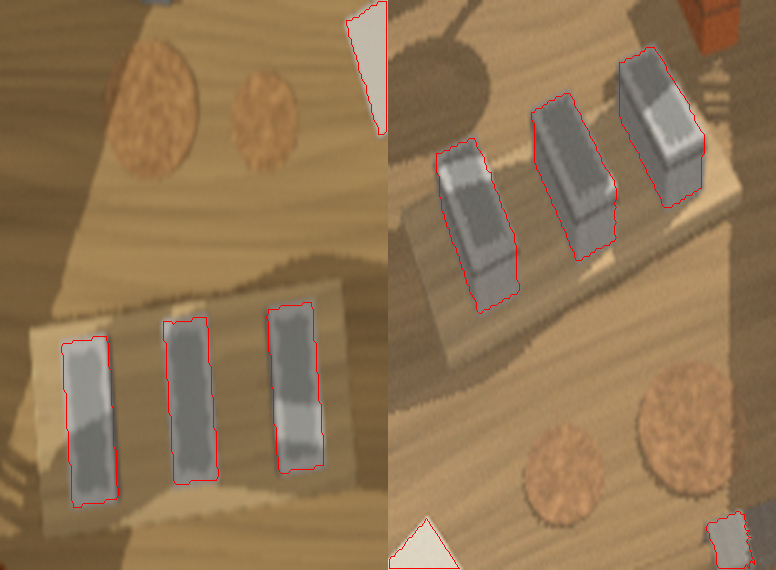

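The crop confirms the three plain tins with their outlines. The larger cork mat is at top (267,159) and scene (315,262).

```bash
python3 - <<'E'
from h import *
np.set_printoptions(precision=4,suppress=True)
top={'L':((240.6,240.4),84.3),'M':((280.9,235),84),'R':((322.7,231.6),83.1)}
sc={'R':[(214.2,190.5),(229.4,186.3),(246.2,215),(227.8,221)],'M':[(252.6,179.5),(267.8,174.7),(285.8,200),(269,208.2)],'L':[(287.4,166.6),(301,162.4),(321.4,186.3),(305,192.1)]}
def cross(q):
    a,b,c,d=[np.r_[p,1] for p in q]; x=np.cross(np.cross(a,c),np.cross(b,d)); return x[:2]/x[2]
for k in'LMR':
    c,_=top[k]; p,e=tri(c,cross(sc[k])); print(k,p,e,"plane.076:",plane("top",[c],.076)[0])
    q=plane("scene",sc[k],.076); print("  scene corners mean",q.mean(0),"yaw",np.degrees(np.arctan2(*((q[2]+q[3]-q[0]-q[1])[[1,0]]))))
print("board",tri((217,216),(336.2,199.2)),tri((342.2,204),(219.8,246.6)))
b=plane("top",[(217,216),(342.2,204),(222.6,270.8),(347,258.4)],.02);print(b,b.mean(0))
d=b[0]-b[1];print("board yaw",np.degrees(np.arctan2(-d[0],d[1])))
print("mat",tri((267,158.5),(315,262.6)))
for n,w in(("top",(240,130,292,190)),("scene",(290,235,345,290))):
    I=cv2.imread(f"pics/{n}0.png");h=cv2.cvtColor(I,cv2.COLOR_BGR2HSV)
    x0,y0,x1,y1=w;s=h[y0:y1,x0:x1]; m=((s[...,0]<15)&(s[...,1]>90)).astype(np.uint8)
    m=cv2.morphologyEx(m,cv2.MORPH_OPEN,np.ones((5,5)));c=max(cv2.findContours(m,0,1)[0],key=cv2.contourArea);r=cv2.fitEllipse(c);print(n,r,plane(n,[np.array(r[0])+[x0,y0]],.004))
print("brushpot/bottle tall things:",plane("top",[(128,232)],.19),plane("top",[(133,165)],.1))
E
```

```text
L [0.4476 0.1109 0.0756] 0.001606064370221646 plane.076: [0.4473 0.1101 0.076 ]
  scene corners mean [0.4524 0.1118 0.076 ] yaw 5.0841310399807575
M [0.4634 0.0024 0.0722] 0.0021944944575816483 plane.076: [0.463  0.0013 0.076 ]
  scene corners mean [0.4711 0.0018 0.076 ] yaw 4.713393832747345
R [ 0.4733 -0.1113  0.0735] 0.00039828226656035844 plane.076: [ 0.4732 -0.1112  0.076 ]
  scene corners mean [ 0.4801 -0.1113  0.076 ] yaw 4.623412998558893
board (array([0.5165, 0.1872, 0.0187]), np.float64(0.0023206149442010935)) (array([ 0.5559, -0.1694,  0.0045]), np.float64(0.00980601559832769))
[[ 0.5161  0.1858  0.02  ]
 [ 0.5534 -0.172   0.02  ]
 [ 0.3601  0.1669  0.02  ]
 [ 0.399  -0.1856  0.02  ]] [ 0.4572 -0.0012  0.02  ]
board yaw 5.96130432858417
mat (array([0.6884, 0.0473, 0.0007]), np.float64(0.004273097897603139))Traceback (most recent call last):
  File "<stdin>", line 17, in <module>
ValueError: max() iterable argument is empty
```

```bash
python3 -m creep '[[[2,-4,1,0,0,0.06,9.19],[4,-8,1,0,0,0.12,9.19],[6,-12,1,0,0,0.18,9.19],[8,-16,1,0,0,0.24,9.19],[10,-20.5,1,0,0,0.30,9.19],[12,-25,1,0,0,0.36,9.19],[14,-29,1,0,0,0.42,9.19],[15.2,-31.5,1,0,0,0.463,9.19]]]' 45
```

```text
t: 0.9
tool_pos: [0.372, 0.2675, 0.2435]
tool_rot: [-0.053, 0.999, -0.0, -0.0]
wrist_force: [-0.1, -0.3, 0.2]
grip_width: 1.001
gripper_force: 0.0
```

```bash
python3 -m creep '[[[2,-4,0,0,0,0,9.19],[4,-8.5,0,0,0,0,9.19],[6,-13,-2,0,0,0,9.19],[7.6,-15.4,-4,0,0,0,9.19],[7.6,-15.4,-7,0,0,0,9.19],[7.6,-15.4,-10,0,0,0,9.19],[7.6,-15.4,-12,0,0,0,9.19],[7.6,-15.4,-12,0,0,0,9.19]]]'
python3 - <<'E'
from h import *
for n in("scene","top"): cv2.imwrite(f"pics/{n}1.png",read_camera(n)[:,:,::-1])
a=cv2.imread("pics/scene1.png")[120:270,180:370];cv2.imwrite("pics/c1.png",cv2.resize(a,None,fx=4,fy=4))
print(get_state()["tool_pos"],get_state()["wrist_torque"])
E
```

```text
t: 1.7
tool_pos: [0.4454, 0.1155, 0.1212]
tool_rot: [-0.052, 0.999, -0.001, -0.003]
wrist_force: [-0.3, 0.3, -0.2]
grip_width: 1.0
gripper_force: 0.0
[0.44735458 0.11620027 0.12371662] [0.0347012  0.01785064 0.01980749]
```

View pics/c1.png

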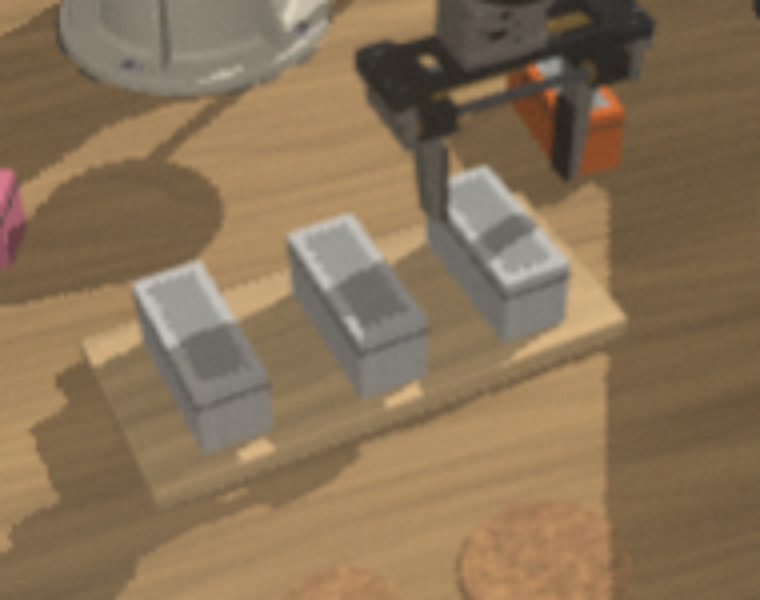

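The crop shows the open fingers straddling the left tin (crop ~ (500,240)), with the other tins untouched. Lowering and gripping.

```bash
python3 -m creep '[[[0,0,-2,0,0,0,9.19],[0,0,-4,0,0,0,9.19],[0,0,-6,0,0,0,9.19],[0,0,-7.3,0,0,0,9.19],[0,0,-7.3,0,0,0,9.19],[0,0,-7.3,0,0,0,4],[0,0,-7.3,0,0,0,4],[0,0,-7.3,0,0,0,4]]]' 45
python3 -m creep '[[[0,0,0,0,0,0,4],[0,0,0,0,0,0,4],[0,0,2,0,0,0,4],[0,0,5,0,0,0,4],[0,0,8,0,0,0,4],[0,0,11,0,0,0,4],[0,0,13,0,0,0,4],[0,0,13,0,0,0,4]]]' 45
python3 -c "
from rig import *
s=get_state();print(s['wrist_force'],s['wrist_torque'])"
```

```text
t: 2.6
tool_pos: [0.4482, 0.1164, 0.0516]
tool_rot: [-0.052, 0.999, 0.0, 0.001]
wrist_force: [0.8, -0.0, -0.5]
grip_width: 0.762
gripper_force: 0.0
t: 3.4
tool_pos: [0.4489, 0.1166, 0.1828]
tool_rot: [-0.052, 0.999, 0.0, 0.002]
wrist_force: [0.3, 0.5, -3.5]
grip_width: 0.539
gripper_force: 45.0
[ 0.27802909  0.53153879 -3.53612341] [ 0.04853298  0.04572112 -0.01316962]
```

```bash
cat > s.py <<'E'
from rig import *
import numpy as np
from scipy.spatial.transform import Rotation as R
s=get_state();r=R.from_quat(s['tool_rot'])
x=r.as_matrix()[:,0]; y=r.as_matrix()[:,1]
print("t%.2f"%s['t'],"F",s['wrist_force'].round(2),"T",s['wrist_torque'].round(3),"T.y %.3f"%(s['wrist_torque']@(y*np.sign(y[1]))),"far end tilt %.1f"%np.degrees(np.arcsin(-x[2]*np.sign(-x[0])*-1)))
E
python3 s.py
python3 -m creep '[[[0,0,0,-0.014,0.138,0,4],[0,0,0,-0.028,0.276,0,4],[0,0,0,-0.042,0.414,0,4],[0,0,0,-0.058,0.557,0,4],[0,0,0,-0.058,0.557,0,4],[0,0,0,-0.058,0.557,0,4],[0,0,0,-0.058,0.557,0,4],[0,0,0,-0.058,0.557,0,4]]]'
python3 s.py
python3 -m creep '[[[0,0,0,0.014,-0.138,0,4],[0,0,0,0.028,-0.276,0,4],[0,0,0,0.042,-0.414,0,4],[0,0,0,0.058,-0.557,0,4],[0,0,0,0.072,-0.697,0,4],[0,0,0,0.086,-0.835,0,4],[0,0,0,0.1,-0.973,0,4],[0,0,0,0.116,-1.114,0,4]]]'
python3 s.py
python3 -m creep '[[[0,0,0,0,0,0,4],[0,0,0,0,0,0,4],[0,0,0,0,0,0,4],[0,0,0,0,0,0,4],[0,0,0,0.014,0.0,0,4],[0,0,0,0,0,0,4],[0,0,0,0,0,0,4],[0,0,0,0,0,0,4]]]'
python3 s.py
```

```text
t3.40 F [ 0.28  0.53 -3.54] T [ 0.049  0.046 -0.013] T.y 0.040 far end tilt -0.3
t: 4.2
tool_pos: [0.4469, 0.1162, 0.1814]
tool_rot: [-0.05, 0.96, -0.014, -0.275]
wrist_force: [-0.1, 0.2, -2.2]
grip_width: 0.537
gripper_force: 45.0
t4.20 F [-0.1   0.24 -2.2 ] T [ 0.038 -0.49  -0.016] T.y -0.491 far end tilt 31.9
t: 5.0
tool_pos: [0.447, 0.1127, 0.1814]
tool_rot: [-0.048, 0.965, 0.009, 0.259]
wrist_force: [0.4, -2.9, -2.3]
grip_width: 0.542
gripper_force: 45.0
t5.00 F [ 0.43 -2.9  -2.31] T [-0.213  0.439 -0.122] T.y 0.459 far end tilt -30.1
t: 5.8
tool_pos: [0.4497, 0.1126, 0.1804]
tool_rot: [-0.048, 0.965, 0.007, 0.256]
wrist_force: [0.2, -0.1, -3.1]
grip_width: 0.542
gripper_force: 45.0
t5.80 F [ 0.17 -0.08 -3.06] T [-0.026  0.441  0.043] T.y 0.441 far end tilt -29.7
```

```bash
cat > s.py <<'E'
from rig import *
import numpy as np
from scipy.spatial.transform import Rotation as R
F=[];T=[];A=[]
for i in range(8):
    read_camera("top");s=get_state();m=R.from_quat(s['tool_rot']).as_matrix()
    F.append(s['wrist_force']);T.append(s['wrist_torque']@m[:,1]);A.append(np.degrees(np.arcsin(m[2,0])))
F=np.array(F);print("t%.2f"%s['t'],"F",F.mean(0).round(2),"sd",F.std(0).round(2),"Ty %.4f sd %.4f"%(np.mean(T),np.std(T)),"far end down %.2f"%np.mean(A),s['tool_pos'].round(4))
E
python3 s.py
python3 -m creep '[[[0,0,0,-0.012,0.126,0,4],[0,0,0,-0.026,0.252,0,4],[0,0,0,-0.039,0.378,0,4],[0,0,0,-0.053,0.505,0,4],[0,0,0,-0.053,0.505,0,4],[0,0,0,-0.053,0.505,0,4],[0,0,0,-0.053,0.505,0,4],[0,0,0,-0.053,0.505,0,4]]]'
python3 s.py
python3 -m creep '[[[0,0,0,-0.01,0.104,0,4],[0,0,0,-0.01,0.104,0,4],[0,0,0,-0.01,0.104,0,4],[0,0,0,-0.01,0.104,0,4],[0,0,0,-0.01,0.104,0,4],[0,0,0,-0.01,0.104,0,4],[0,0,0,-0.01,0.104,0,4],[0,0,0,-0.01,0.104,0,4]]]'
python3 s.py
```

```text
t6.20 F [ 0.18  0.23 -2.7 ] sd [0.58 0.43 0.38] Ty 0.4864 sd 0.0386 far end down -29.70 [0.4493 0.1124 0.1804]
t: 7.0
tool_pos: [0.4482, 0.1123, 0.1802]
tool_rot: [-0.051, 0.999, -0.006, 0.006]
wrist_force: [-0.6, 0.6, -2.4]
grip_width: 0.539
gripper_force: 45.0
t7.40 F [ 0.31  0.19 -2.4 ] sd [0.29 0.52 0.46] Ty 0.0122 sd 0.0242 far end down -0.66 [0.4493 0.1125 0.1804]
t: 8.2
tool_pos: [0.4493, 0.1124, 0.1805]
tool_rot: [-0.051, 0.998, -0.009, -0.046]
wrist_force: [0.1, -0.0, -2.1]
grip_width: 0.542
gripper_force: 45.0
t8.60 F [ 0.05 -0.24 -2.71] sd [0.48 0.36 0.29] Ty -0.0999 sd 0.0316 far end down 5.37 [0.4493 0.1125 0.1803]
```

```bash
python3 -m creep '[[[0,0.2,0,0.0098,-0.0935,0,4],[0,0.2,-3,0.0098,-0.0935,0,4],[0,0.2,-7,0.0098,-0.0935,0,4],[0,0.2,-10,0.0098,-0.0935,0,4],[0,0.2,-11.5,0.0098,-0.0935,0,4],[0,0.2,-12.3,0.0098,-0.0935,0,4],[0,0.2,-12.6,0.0098,-0.0935,0,4],[0,0.2,-12.7,0.0098,-0.0935,0,4]]]'
```

```text
t: 9.4
tool_pos: [0.4491, 0.1139, 0.0564]
tool_rot: [-0.051, 0.999, -0.007, -0.0]
wrist_force: [-18.7, -10.4, 69.2]
grip_width: 0.541
gripper_force: 44.9
```

```bash
python3 -m creep '[[[0,0,0.3,0,0,0,4],[0,0,0.3,0,0,0,4],[0,0,0.3,0,0,0,4],[0,0,0.3,0,0,0,4],[0,0,0.3,0,0,0,4],[0,0,0.3,0,0,0,4],[0,0,0.3,0,0,0,4],[0,0,0.3,0,0,0,4]]]'
python3 - <<'E'
from h import *
for n in("scene",): cv2.imwrite(f"pics/{n}2.png",read_camera(n)[:,:,::-1])
a=cv2.imread("pics/scene2.png")[130:230,250:360];cv2.imwrite("pics/c2.png",cv2.resize(a,None,fx=6,fy=6,interpolation=cv2.INTER_CUBIC))
E
```

```text
t: 10.2
tool_pos: [0.4498, 0.1146, 0.0566]
tool_rot: [-0.051, 0.999, -0.006, 0.001]
wrist_force: [-0.4, -1.1, 5.3]
grip_width: 0.543
gripper_force: 44.8
```

View pics/c2.png

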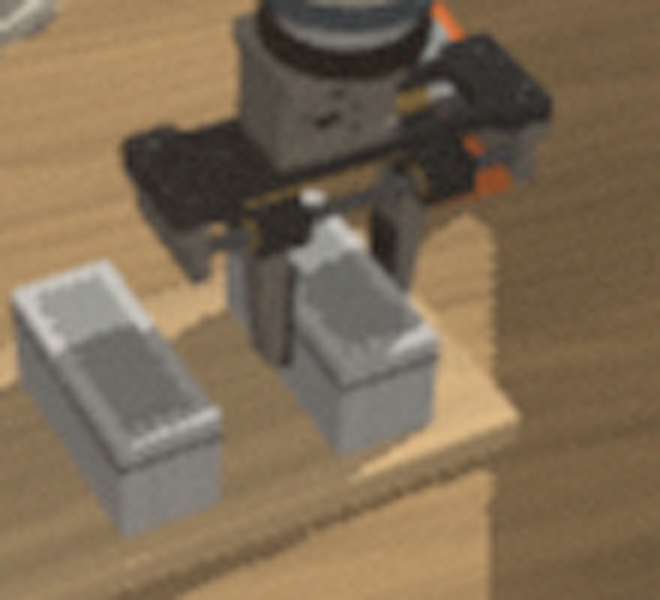

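Crop: the left tin sits flat on the board between the fingers, at about (350,340). The force is only 5 N, so I release and move to the middle tin.

```bash
python3 -m creep '[[[0,0,0,0,0,0,5.5],[0,0,0,0,0,0,9.19],[0,0,0,0,0,0,9.19],[0,0,0,0,0,0,9.19],[0,0,0,0,0,0,9.19],[0,0,2.5,0,0,0,9.19],[0,0,5,0,0,0,9.19],[0,0,8,0.012,0,0,9.19]]]'
python3 -m creep '[[[0,0,1,0,0,0,9.19],[0.4,-3.5,1,0,0,0,9.19],[0.9,-7.5,1,0,0,0,9.19],[1.4,-11.3,1,0,0,0,9.19],[1.4,-11.3,1,0,0,0,9.19],[1.4,-11.3,0,0,0,0,9.19],[1.4,-11.3,0,0,0,0,9.19],[1.4,-11.3,0,0,0,0,9.19]]]'
python3 - <<'E'
from h import *
s=get_state();print(s["tool_pos"],s["tool_rot"],s["wrist_force"])
for n in("scene",): cv2.imwrite(f"pics/{n}3.png",read_camera(n)[:,:,::-1])
a=cv2.imread("pics/scene3.png")[120:270,180:370];cv2.imwrite("pics/c3.png",cv2.resize(a,None,fx=4,fy=4,interpolation=cv2.INTER_CUBIC))
E
```

```text
t: 11.05
tool_pos: [0.4487, 0.1145, 0.1367]
tool_rot: [-0.051, 0.999, -0.0, -0.0]
wrist_force: [0.7, 0.4, -0.6]
grip_width: 0.997
gripper_force: 0.0
t: 11.85
tool_pos: [0.4626, 0.0024, 0.1356]
tool_rot: [-0.052, 0.999, -0.0, -0.0]
wrist_force: [0.3, -0.7, 0.3]
grip_width: 0.998
gripper_force: 0.0
[0.46264103 0.00242874 0.13558905] [-5.18034767e-02  9.98657296e-01 -6.24361619e-05 -3.59239231e-05] [ 0.29462978 -0.6688258   0.26546963]
```

View pics/c3.png

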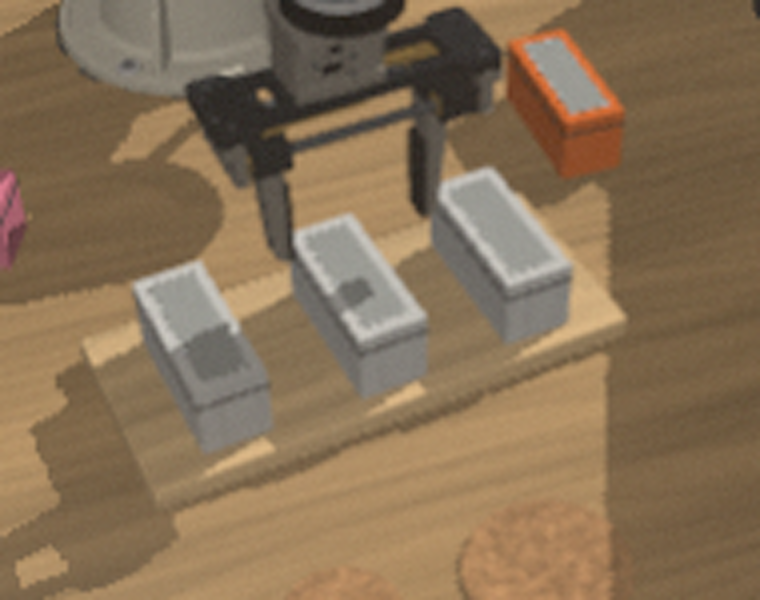

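The left tin stands flat again. The 5 mm offset came from lifting before the fingers had closed, so I will allow more closing time.

```bash
python3 -m creep '[[[0,0,-2.5,0,0,0,9.19],[0,0,-5,0,0,0,9.19],[0,0,-7,0,0,0,9.19],[0,0,-8.5,0,0,0,9.19],[0,0,-8.5,0,0,0,4],[0,0,-8.5,0,0,0,4],[0,0,-8.5,0,0,0,4],[0,0,-8.5,0,0,0,4]]]' 45
python3 -m creep '[[[0,0,0,0,0,0,4],[0,0,0,0,0,0,4],[0,0,0,0,0,0,4],[0,0,0,0,0,0,4],[0,0,0,0,0,0,4],[0,0,2,0,0,0,4],[0,0,6,0,0,0,4],[0,0,9,0,0,0,4]]]'
python3 -m creep '[[[0,0,2,0,0,0,4],[0,0,4,-0.014,0.138,0,4],[0,0,4,-0.028,0.276,0,4],[0,0,4,-0.042,0.414,0,4],[0,0,4,-0.058,0.557,0,4],[0,0,4,-0.058,0.557,0,4],[0,0,4,-0.058,0.557,0,4],[0,0,4,-0.058,0.557,0,4]]]'
python3 s.py
python3 -m creep '[[[0,0,0,0.013,-0.127,0,4],[0,0,0,0.026,-0.254,0,4],[0,0,0,0.039,-0.38,0,4],[0,0,0,0.053,-0.505,0,4],[0,0,0,0.053,-0.505,0,4],[0,0,0,0.053,-0.505,0,4],[0,0,0,0.053,-0.505,0,4],[0,0,0,0.053,-0.505,0,4]]]'
python3 s.py
```

```text
t: 12.7
tool_pos: [0.464, 0.0016, 0.0522]
tool_rot: [-0.051, 0.999, -0.0, 0.002]
wrist_force: [-0.3, 0.5, 0.6]
grip_width: 0.675
gripper_force: 0.0
t: 13.5
tool_pos: [0.4629, 0.0014, 0.1426]
tool_rot: [-0.051, 0.999, -0.0, 0.0]
wrist_force: [0.6, 0.4, -2.3]
grip_width: 0.537
gripper_force: 44.9
t: 14.3
tool_pos: [0.4628, 0.0014, 0.1817]
tool_rot: [-0.049, 0.96, -0.015, -0.274]
wrist_force: [0.2, -0.7, -2.5]
grip_width: 0.539
gripper_force: 44.9
t14.70 F [ 0.27 -0.11 -2.74] sd [0.41 0.4  0.58] Ty -0.4586 sd 0.0306 far end down 31.86 [0.4633 0.0014 0.1818]
t: 15.5
tool_pos: [0.4642, 0.0015, 0.1811]
tool_rot: [-0.051, 0.998, -0.001, -0.026]
wrist_force: [0.6, -0.2, -3.3]
grip_width: 0.541
gripper_force: 44.9
t15.90 F [ 0.11  0.16 -2.68] sd [0.64 0.73 0.22] Ty -0.0286 sd 0.0254 far end down 2.97 [0.4633 0.0015 0.1812]
```

Now up: total 34 deg over 5 rows, then back to 3 deg up.

```bash
python3 -m creep '[[[0,0,0,0.013,-0.12,0,4],[0,0,0,0.026,-0.24,0,4],[0,0,0,0.039,-0.36,0,4],[0,0,0,0.051,-0.48,0,4],[0,0,0,0.064,-0.609,0,4],[0,0,0,0.064,-0.609,0,4],[0,0,0,0.064,-0.609,0,4],[0,0,0,0.064,-0.609,0,4]]]'
python3 s.py
python3 -m creep '[[[0,0,0,-0.013,0.127,0,4],[0,0,0,-0.026,0.254,0,4],[0,0,0,-0.039,0.38,0,4],[0,0,0,-0.053,0.505,0,4],[0,0,0,-0.053,0.505,0,4],[0,0,0,-0.053,0.505,0,4],[0,0,0,-0.053,0.505,0,4],[0,0,0,-0.053,0.505,0,4]]]'
python3 s.py
```

```text
t: 16.7
tool_pos: [0.4647, 0.0015, 0.1822]
tool_rot: [-0.049, 0.96, 0.015, 0.276]
wrist_force: [0.7, -0.2, -3.1]
grip_width: 0.543
gripper_force: 45.0
t17.10 F [ 0.1  -0.2  -2.67] sd [0.24 0.65 0.44] Ty 0.4671 sd 0.0292 far end down -32.16 [0.4635 0.0015 0.1813]
t: 17.9
tool_pos: [0.4621, 0.0013, 0.1811]
tool_rot: [-0.051, 0.998, 0.002, 0.027]
wrist_force: [0.3, 0.5, -2.1]
grip_width: 0.543
gripper_force: 45.0
t18.30 F [-0.12 -0.15 -2.59] sd [0.66 0.25 0.34] Ty 0.0015 sd 0.0254 far end down -3.12 [0.4633 0.0014 0.1814]
```

```bash
python3 s.py; python3 -m creep '[[[0,0,0,-0.0057,0.0545,0,4],[0,0,-3,-0.0057,0.0545,0,4],[0,0,-7,-0.0057,0.0545,0,4],[0,0,-10,-0.0057,0.0545,0,4],[0,0,-11.5,-0.0057,0.0545,0,4],[0,0,-12.4,-0.0057,0.0545,0,4],[0,0,-12.8,-0.0057,0.0545,0,4],[0,0,-12.8,-0.0057,0.0545,0,4]]]'
```

```text
t18.70 F [-0.07  0.11 -2.21] sd [0.36 0.55 0.45] Ty 0.0036 sd 0.0193 far end down -3.09 [0.4633 0.0014 0.1813]
t: 19.5
tool_pos: [0.4636, 0.0014, 0.0535]
tool_rot: [-0.051, 0.999, 0.0, -0.0]
wrist_force: [0.4, -0.4, -2.1]
grip_width: 0.54
gripper_force: 45.0
```

```bash
python3 -m creep '[[[0,0,-0.05,0,0,0,4],[0,0,-0.1,0,0,0,4],[0,0,-0.15,0,0,0,4],[0,0,-0.2,0,0,0,4],[0,0,-0.2,0,0,0,4],[0,0,-0.2,0,0,0,4],[0,0,-0.2,0,0,0,4],[0,0,-0.2,0,0,0,4]]]'
```

```text
t: 20.3
tool_pos: [0.4636, 0.0015, 0.052]
tool_rot: [-0.051, 0.999, 0.0, -0.0]
wrist_force: [-2.8, -0.9, 4.1]
grip_width: 0.545
gripper_force: 45.0
```

```bash
python3 -m creep '[[[0,0,0,0,0,0,5.5],[0,0,0,0,0,0,9.19],[0,0,0,0,0,0,9.19],[0,0,0,0,0,0,9.19],[0,0,0,0,0,0,9.19],[0,0,2.5,0,0,0,9.19],[0,0,5,0,0,0,9.19],[0,0,8,0,0,0,9.19]]]'
python3 -m creep '[[[0,0,1,0,0,0,9.19],[0.3,-3.5,1,0,0,0,9.19],[0.7,-7.5,1,0,0,0,9.19],[1.0,-11.5,1,0,0,0,9.19],[1.0,-11.5,1,0,0,0,9.19],[1.0,-11.5,0,0,0,0,9.19],[1.0,-11.5,0,0,0,0,9.19],[1.0,-11.5,0,0,0,0,9.19]]]'
python3 - <<'E'
from h import *
cv2.imwrite("pics/scene4.png",read_camera("scene")[:,:,::-1])
a=cv2.imread("pics/scene4.png")[120:270,180:370];cv2.imwrite("pics/c4.png",cv2.resize(a,None,fx=4,fy=4,interpolation=cv2.INTER_CUBIC))
E
```

```text
t: 21.1
tool_pos: [0.4626, 0.0014, 0.1316]
tool_rot: [-0.051, 0.999, 0.0, -0.001]
wrist_force: [0.5, 0.3, -0.8]
grip_width: 1.002
gripper_force: 0.0
t: 21.9
tool_pos: [0.4726, -0.1124, 0.1305]
tool_rot: [-0.052, 0.999, 0.0, -0.001]
wrist_force: [0.4, -0.9, 0.1]
grip_width: 0.999
gripper_force: 0.0
```

View pics/c4.png

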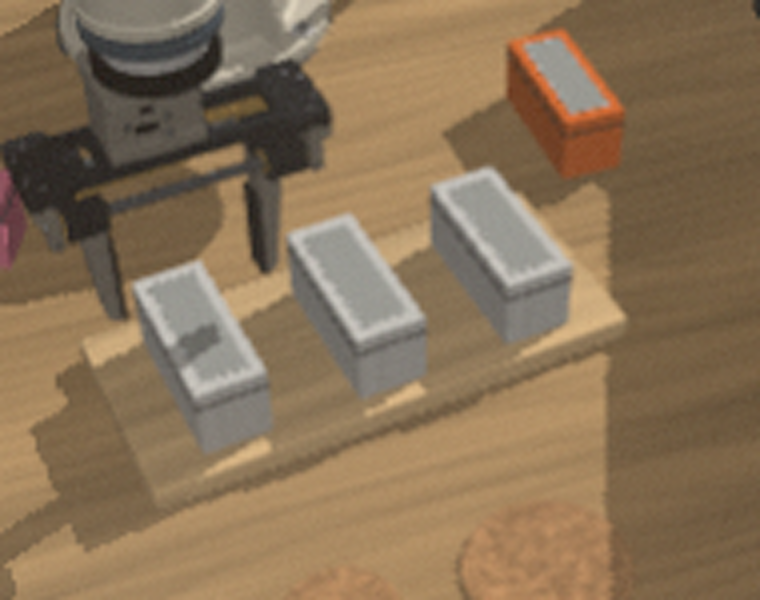

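All three tins stand upright and the gripper is over the right one (crop (200,350)). I'll run the same sequence; z is 0.1305, so I lower 8.0 cm.

```bash
python3 -m creep '[[[0,0,-2.5,0,0,0,9.19],[0,0,-5,0,0,0,9.19],[0,0,-7,0,0,0,9.19],[0,0,-8,0,0,0,9.19],[0,0,-8,0,0,0,4],[0,0,-8,0,0,0,4],[0,0,-8,0,0,0,4],[0,0,-8,0,0,0,4]]]' 45
python3 -m creep '[[[0,0,0,0,0,0,4],[0,0,0,0,0,0,4],[0,0,0,0,0,0,4],[0,0,0,0,0,0,4],[0,0,0,0,0,0,4],[0,0,2,0,0,0,4],[0,0,6,0,0,0,4],[0,0,9,0,0,0,4]]]'
python3 -m creep '[[[0,0,2,0,0,0,4],[0,0,4,-0.014,0.138,0,4],[0,0,4,-0.028,0.276,0,4],[0,0,4,-0.042,0.414,0,4],[0,0,4,-0.058,0.557,0,4],[0,0,4,-0.058,0.557,0,4],[0,0,4,-0.058,0.557,0,4],[0,0,4,-0.058,0.557,0,4]]]'
python3 s.py
python3 -m creep '[[[0,0,0,0.013,-0.127,0,4],[0,0,0,0.026,-0.254,0,4],[0,0,0,0.039,-0.38,0,4],[0,0,0,0.053,-0.505,0,4],[0,0,0,0.053,-0.505,0,4],[0,0,0,0.053,-0.505,0,4],[0,0,0,0.053,-0.505,0,4],[0,0,0,0.053,-0.505,0,4]]]'
python3 s.py
python3 -m creep '[[[0,0,0,0.013,-0.12,0,4],[0,0,0,0.026,-0.24,0,4],[0,0,0,0.039,-0.36,0,4],[0,0,0,0.051,-0.48,0,4],[0,0,0,0.064,-0.609,0,4],[0,0,0,0.064,-0.609,0,4],[0,0,0,0.064,-0.609,0,4],[0,0,0,0.064,-0.609,0,4]]]'
python3 s.py
python3 -m creep '[[[0,0,0,-0.013,0.127,0,4],[0,0,0,-0.026,0.254,0,4],[0,0,0,-0.039,0.38,0,4],[0,0,0,-0.053,0.505,0,4],[0,0,0,-0.053,0.505,0,4],[0,0,0,-0.053,0.505,0,4],[0,0,0,-0.053,0.505,0,4],[0,0,0,-0.053,0.505,0,4]]]'
python3 s.py;python3 s.py
```

```text
t: 22.75
tool_pos: [0.4739, -0.1137, 0.0522]
tool_rot: [-0.051, 0.999, -0.0, 0.0]
wrist_force: [0.2, -0.1, -0.2]
grip_width: 0.674
gripper_force: 0.0
t: 23.55
tool_pos: [0.473, -0.1136, 0.1426]
tool_rot: [-0.051, 0.999, 0.0, -0.001]
wrist_force: [1.1, -0.9, -2.4]
grip_width: 0.542
gripper_force: 44.9
t: 24.35
tool_pos: [0.4728, -0.1136, 0.1817]
tool_rot: [-0.049, 0.96, -0.014, -0.275]
wrist_force: [-0.1, 0.2, -2.1]
grip_width: 0.543
gripper_force: 44.9
t24.75 F [ 0.03 -0.35 -2.53] sd [0.56 0.28 0.36] Ty -0.4866 sd 0.0195 far end down 32.01 [ 0.4733 -0.1137  0.1818]
t: 25.55
tool_pos: [0.4742, -0.1135, 0.1811]
tool_rot: [-0.052, 0.998, -0.001, -0.027]
wrist_force: [-0.5, -0.5, -2.6]
grip_width: 0.539
gripper_force: 44.9
t25.95 F [-0.03  0.35 -2.52] sd [0.49 0.55 0.55] Ty -0.0587 sd 0.0223 far end down 3.11 [ 0.4733 -0.1135  0.1812]
t: 26.75
tool_pos: [0.4732, -0.1137, 0.1815]
tool_rot: [-0.049, 0.96, 0.015, 0.275]
wrist_force: [-0.2, 0.0, -2.2]
grip_width: 0.54
gripper_force: 44.9
t27.15 F [-0.04 -0.1  -2.85] sd [0.53 0.57 0.31] Ty 0.4945 sd 0.0315 far end down -32.02 [ 0.4736 -0.1134  0.1814]
t: 27.95
tool_pos: [0.4723, -0.1134, 0.1809]
tool_rot: [-0.051, 0.998, 0.002, 0.026]
wrist_force: [-0.7, 0.5, -1.8]
grip_width: 0.541
gripper_force: 44.9
t28.35 F [-0.18 -0.33 -2.5 ] sd [0.61 0.41 0.3 ] Ty 0.0329 sd 0.0335 far end down -2.97 [ 0.4732 -0.1137  0.1814]
t28.75 F [-0.1  -0.08 -2.39] sd [0.47 0.46 0.34] Ty 0.0329 sd 0.0219 far end down -2.95 [ 0.4733 -0.1135  0.1813]
```

The middle tin rattled: its moment shift between ±3° deviates by +0.06 N m from the rigid value, while left and right fit a rigid load. Putting the right tin back.

```bash
python3 -m creep '[[[0,0,0,-0.0054,0.0515,0,4],[0,0,-3,-0.0054,0.0515,0,4],[0,0,-7,-0.0054,0.0515,0,4],[0,0,-10,-0.0054,0.0515,0,4],[0,0,-11.5,-0.0054,0.0515,0,4],[0,0,-12.4,-0.0054,0.0515,0,4],[0,0,-12.8,-0.0054,0.0515,0,4],[0,0,-12.8,-0.0054,0.0515,0,4]]]'
python3 -m creep '[[[0,0,-0.05,0,0,0,4],[0,0,-0.1,0,0,0,4],[0,0,-0.15,0,0,0,4],[0,0,-0.2,0,0,0,4],[0,0,-0.2,0,0,0,4],[0,0,-0.2,0,0,0,4],[0,0,-0.2,0,0,0,4],[0,0,-0.2,0,0,0,4]]]'
```

```text
t: 29.55
tool_pos: [0.4736, -0.1136, 0.0535]
tool_rot: [-0.051, 0.999, 0.0, -0.0]
wrist_force: [0.4, -0.5, -2.4]
grip_width: 0.538
gripper_force: 44.9
t: 30.35
tool_pos: [0.4736, -0.1136, 0.0519]
tool_rot: [-0.051, 0.999, 0.0, 0.0]
wrist_force: [-1.3, 0.9, 6.2]
grip_width: 0.543
gripper_force: 44.9
```

```bash
python3 -m creep '[[[0,0,0,0,0,0,5.5],[0,0,0,0,0,0,9.19],[0,0,0,0,0,0,9.19],[0,0,0,0,0,0,9.19],[0,0,0,0,0,0,9.19],[0,0,2.5,0,0,0,9.19],[0,0,5,0,0,0,9.19],[0,0,8,0,0,0,9.19]]]'
python3 -m creep '[[[0,0,1,0,0,0,9.19],[-0.3,3.5,1,0,0,0,9.19],[-0.7,7.5,1,0,0,0,9.19],[-1.0,11.5,1,0,0,0,9.19],[-1.0,11.5,1,0,0,0,9.19],[-1.0,11.5,0,0,0,0,9.19],[-1.0,11.5,0,0,0,0,9.19],[-1.0,11.5,0,0,0,0,9.19]]]'
python3 -m creep '[[[0,0,-2.5,0,0,0,9.19],[0,0,-5,0,0,0,9.19],[0,0,-7,0,0,0,9.19],[0,0,-8,0,0,0,9.19],[0,0,-8,0,0,0,4],[0,0,-8,0,0,0,4],[0,0,-8,0,0,0,4],[0,0,-8,0,0,0,4]]]' 45
python3 - <<'E'
from h import *
for n,(x0,y0,x1,y1) in(("top",(238,130,294,190)),("scene",(288,235,345,290))):
    I=cv2.imread(f"pics/{n}0.png");a=cv2.cvtColor(I,cv2.COLOR_BGR2LAB)[y0:y1,x0:x1,1]
    t,m=cv2.threshold(a,0,255,cv2.THRESH_OTSU)
    m=cv2.morphologyEx(m,cv2.MORPH_CLOSE,np.ones((5,5)));m=cv2.morphologyEx(m,cv2.MORPH_OPEN,np.ones((5,5)))
    c=max(cv2.findContours(m,0,1)[0],key=cv2.contourArea);r=cv2.fitEllipse(cv2.convexHull(c))
    print(n,t,r,plane(n,[np.array(r[0])+[x0,y0]],.004))
E
```

```text
t: 31.15
tool_pos: [0.4727, -0.1134, 0.1316]
tool_rot: [-0.051, 0.999, 0.001, -0.001]
wrist_force: [0.6, -1.0, 0.3]
grip_width: 1.001
gripper_force: 0.0
t: 31.95
tool_pos: [0.4629, 0.0005, 0.1306]
tool_rot: [-0.051, 0.999, 0.0, -0.001]
wrist_force: [0.3, -0.2, -0.4]
grip_width: 0.997
gripper_force: 0.0
t: 32.75
tool_pos: [0.464, 0.0014, 0.0522]
tool_rot: [-0.051, 0.999, 0.0, 0.001]
wrist_force: [-0.7, 0.2, -0.2]
grip_width: 0.673
gripper_force: 0.0
top 136.0 ((26.742525100708008, 28.456897735595703), (36.23676300048828, 36.97358322143555), 73.97559356689453) [[0.68707583 0.05174965 0.004     ]]
scene 136.0 ((28.216093063354492, 26.598270416259766), (35.29572296142578, 43.032936096191406), 97.8332290649414) [[0.68923839 0.05242624 0.004     ]]
```

```bash
python3 -m creep '[[[0,0,0,0,0,0,4],[0,0,0,0,0,0,4],[0,0,0,0,0,0,4],[0,0,0,0,0,0,4],[0,0,0,0,0,0,4],[0,0,2,0,0,0,4],[0,0,6,0,0,0,4],[0,0,10,0,0,0,4]]]'
python3 -m creep '[[[0,0,4,0,0,0,4],[2,0.5,8,0,0,0,4],[6,1.3,8,0,0,0,4],[10,2.2,8,0,0,0,4],[14,3.1,8,0,0,0,4],[18,4,8,0,0,0,4],[21,4.6,8,0,0,0,4],[22.5,5,8,0,0,0,4]]]'
python3 -m creep '[[[0,0,0,0,0,0,4],[0,0,0,0,0,0,4],[0,0,0,0,0,0,4],[0,0,0,0,0,0,4],[0,0,0,0,0,0,4],[0,0,0,0,0,0,4],[0,0,0,0,0,0,4],[0,0,0,0,0,0,4]]]'
python3 - <<'E'
from h import *
im=[read_camera(n)[:,:,::-1] for n in("scene","top")]
cv2.imwrite("pics/end.png",np.hstack([cv2.resize(im[0][130:330,180:380],(400,400)),cv2.resize(im[1][110:310,180:380],(400,400))]))
E
python3 s.py
```

```text
t: 33.55
tool_pos: [0.4621, 0.0015, 0.1518]
tool_rot: [-0.051, 0.999, 0.0, -0.002]
wrist_force: [1.3, -0.4, -2.5]
grip_width: 0.541
gripper_force: 45.0
t: 34.35
tool_pos: [0.6901, 0.052, 0.2302]
tool_rot: [-0.051, 0.999, 0.0, -0.0]
wrist_force: [1.7, -0.1, -3.0]
grip_width: 0.541
gripper_force: 45.0
t: 35.15
tool_pos: [0.6883, 0.0514, 0.2315]
tool_rot: [-0.051, 0.999, 0.0, -0.0]
wrist_force: [-0.1, -0.6, -1.7]
grip_width: 0.543
gripper_force: 45.0
t35.65 F [-0.05  0.12 -2.76] sd [0.44 0.38 0.47] Ty 0.0302 sd 0.0186 far end down 0.03 [0.6883 0.0515 0.2313]
```

View pics/end.png

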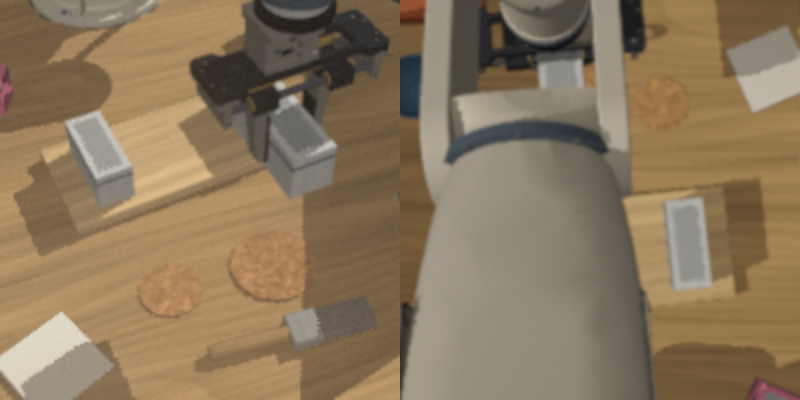

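The picture shows the middle tin held level over the larger mat (scene crop (270,265)). The right tin stands on the board, and the left one, hidden behind the arm here, was standing before. Its moment at level has moved with the carry, which confirms the loose ball.

```bash
python3 -c "
from rig import *
print(close_job())"
```

```text
the job is handed in; nothing more can be done
None
```

I shook all three tins in order. The middle one rattled, and I handed the job in with it held level about 20 cm above the middle of the larger cork mat and the other two left standing on the board. The left tin was hidden by the arm in the last picture; setting it down pressed briefly at about 69 N wrist force.

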